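Clamp the syringe and draw the pump's pusher back to its stop

TASK

Set up the syringe pump that stands on the bare bench top between the two grey trays for its next run: with a fingertip swing the black clamp bar back over the syringe until it is fully closed, square across the barrel. Only when the barrel is held, hook a fingertip behind the raised lip of the black pusher block and draw it, plunger and all, gently back along the rods until it is right up against the stop collars. It is fingertip work: do not pinch, lift or force anything, and leave the other things where they are.

Things in the scene. Friction and masses are not known exactly. Their poses are not given: they have to be found in the camera images.
- pump_1: Syringe pump, grey sloped case with a screen, 214 x 260 mm, fixed on the bare bench (the like pump on the right-hand tray is not used). Origin: on the bench under the case's middle. x points from the screen side to the back, y to the operator's left along the guide rods, z up; sizes below are mm in this frame. Case: x -108 to 106, y -112 to 148; its deck under the rods is at z 92.
- stop (a point): Stopping face of two fixed steel collars (19 across) on the two level rods (9.6 thick, along y, at x 46 and 82, z 114), midway between the rods: x 64, y 39, z 114. Behind them, at y 90 to 146, is a black motor block, z up to 138.
- pump_1_pusher (a joint): Slide of the black pusher block, m. 0: against the stop collars, plunger fully drawn. Grows to the right (pump -y) into the syringe, up to 0.047; starts at 0.026 to 0.040. Takes about 3 N, stays where left. Block: x 34 to 94, 30 long in y, z 92 to 138, right face at y = 9 mm - value, a peg on its front side (x 19 to 34).
- pusher_lip (a point): Top right edge, middle, of the pusher's raised lip: an upright black plate on the block, x 39 to 89, 12 thick in y, z 138 to 160. The edge is at x 64, y = 10 mm - value of pump_1_pusher, z 160. A fingertip goes down on its right (-y) side, above the plunger rod (8 thick, along y, axis x 64, z 130, fixed in the block), and pulls to pump +y.
- barrel (a point): Middle of the top of the clear syringe barrel in the cradle: x 64, y -86, z 139. Barrel 17 thick, along y, from a flange at y -58 to y -125, then a slim capped tip to y -165. Black cradle: x 30 to 98, y -109 to -63; front rail (x 30 to 50) z 137, rear rail (x 73 to 97) z 143. Two white thumb screws on the front rail, x 26 to 40, y -75 and -100, z to about 150.
- pump_1_clamp (a joint): Hinge of the clamp bar, upright axis at clamp_hinge, rad. 0: closed on its stop, bar square across the barrel, pointing to the front (pump -x). Grows as it swings out to the right: at 1.57 it points to pump -y. Starts open at 1.0 to 1.5. Turns with 0.03 N m (about 1 N at a fingertip), stays where left. To close it push on its rear/right side, towards the front, then to +y.
- clamp_hinge (a point): Axis of the clamp bar at the bar's mid height: pump x 85, y -86, z 147. A round metal knob 16 mm wide stands on the bar here, up to z 168.
- clamp_tip (a point): Middle of the free end of the clamp bar, on its centre line, 57 mm from clamp_hinge. The bar is black, 18 mm wide and 7 mm thick, z 143 to 150: 4 mm above the barrel, 6 mm above the cradle's front rail. It turns freely over both.
- tube: Conical tube with screw cap, 21 x 120 x 21 mm, lying on the right end of the left-hand tray. Not part of the job. Origin: centre of its underside.
- stopcock: Small three-way stopcock, 26 x 44 x 17 mm, lying on the bench just right of the pump, nearest the bench front. Not part of the job. Origin: centre of its underside.
- vial_1: Small capped vial, 26 mm thick, 60 mm high, standing on the bench just right of the pump, between the stopcock and the other vial. Not part of the job. Origin: centre of its underside.
- vial_2: Small capped vial, 24 mm thick, 54 mm high, standing just right of the pump, the farther back of two vials. Not part of the job. Origin: centre of its underside.
- rack: Moulded tube rack, 62 x 196 x 76 mm, on the right end of the left-hand tray, next to the pump. Not part of the job. Origin: centre of its underside.
- bottle: Clear glass bottle with screw cap, 69 mm thick, 129 mm high, on the left-hand tray. Not part of the job. Origin: centre of its underside.
- pot: Specimen pot with screw lid, 46 mm thick, 57 mm high, on the left-hand tray. Not part of the job. Origin: centre of its underside.

How it is judged (in metres and radians):
On the way, in this order (a step that is already met when the one before it is completed fails the run):
1. the clamp bar is closed across the syringe and the pusher block has not been drawn back yet (value of joint pump_1_clamp below 0.12 rad and value of joint pump_1_pusher above 0.018 m), for 0.2 s.
2. the pusher block is back at the stop collars, the bar still closed (value of joint pump_1_pusher below 0.003 m and value of joint pump_1_clamp below 0.12 rad), for 0.2 s.
At the end, for the whole second after the job is handed in: the clamp bar is closed across the syringe (within 0.12 rad) and the pusher block is up against the stop collars (within 3 mm) (all of step 2); the robot touches nothing.
It fails at once if the plunger is drawn while the clamp bar is not over the barrel (value of joint pump_1_pusher below 0.018 m and value of joint pump_1_clamp above 0.2 rad).
It fails at once if a part of the pump is squeezed or forced (over 40 N between the fingers and the pump) (contact force between the fingers and pump_1 above 40 N).
It fails at once if one of the other things is moved by more than 2 cm (distance of any of tube, stopcock, vial_1, vial_2, rack, bottle, pot from where it was at the start of the episode above 0.02 m).
It also fails if it takes over 43 s, if anything falls off the work surface, if the arm or the gripper's body presses on something with over 40 N, if the wrist force passes 120 N, or if a joint passes its speed limit or range.

ROBOT

A 6-joint arm with a two-finger parallel gripper is mounted at the origin on a cart in front of the work surface, level with it; the furniture and walls round the work are solid. World frame = base frame: x ahead of the robot, y to its left, z up, the work surface at z = 0. Lengths are in mm, angles in rad, forces in N, time in s.
With the tool pointing down it reaches from about 275 to 750 mm from the base axis. Payload 10.2 kg.
Tool frame: the origin (TCP) lies at the very end of the fingers, on their centre line; the grasp point (between the pads) lies 19 mm behind it; z points along the fingers, y is the line along which they close (so a half turn about z gives the same grasp; the last joint's range is limited). The gripper opens to 85 mm and grips with 20 to 120 N. Pads are 22 mm wide; open, the fingers measure 114 mm over their backs; the gripper's body (76 mm by 85 mm) begins 54 mm behind the grasp point. The pads swing forward as they close: fully open they stand 13 mm farther back than shut.
Start: joints at [-1.451, 0.313, 1.498, -0, 1.331, -0.223], TCP at [176.453, -494.465, 231.294] pointing down, gripper open.
Joint ranges: [-2.94, 2.94], [-0.97, 2.17], [0.19, 2.56], [-1.23, 4.37], [0.02, 3.11], [-2.88, 2.88]. Speed limits (rad/s): [2.39, 2.39, 3.01, 3.14, 3.14, 3.14].

INTERFACE

Orientations are given as a unit quaternion [w, x, y, z].
In Python, from rig import ctrl gives the robot as it stands.
- The arm moves only by the shell command python3 -m inch 'ROWS' [OPENING] [FORCE]. ROWS is text: rows parted by semicolons, each of 6 numbers parted by spaces: the shift along the tool's x, y, z in mm, then the turn, a rotation vector about the tool's x, y, z in units of 6 degrees (1.0 is 6 degrees). A call has exactly 10 rows; each row shifts and turns the commanded pose from where the row before left it, along the tool's axes as they then stand; what a row does not reach is not made up. A row lasts 1/12 s, in which the tool goes at most 41.7 mm and 7.16 degrees, less where a joint would pass 70% of its speed; a pose out of reach is approached as far as the arm can. A call with a gripper value outside its range is refused whole. OPENING is the opening, from 0 (shut) to 1 (fully open), set as the call begins (- or left out, the last holds). The fingers move at their own pace and stop on an object; FORCE is the grip in N (left out, the last holds). Time passes only in rows, so rows that do not move let the fingers close, or fill a call up. It gives the time, the measured TCP pose, the force, the opening and the grip force at its end, in the units of the state.
- ctrl.sense(): the state, without advancing time (a new reading comes with each control period).
- ctrl.capture(name): name is "side" or "top" or "wrist"; returns a dict with "image" (384x512x3 uint8, red, green, blue), "intrinsics" (3x3 intrinsics, pixels), "rvec" (rotation vector, rad) and "tvec" (3), from world to camera coordinates, as OpenCV has them. Camera axes: x right, y down, z forward; pixel columns grow to the right and rows downward; lengths in mm; the calibration is good to about 2 mm. A picture is of the moment at which its call begins. There is no depth.
- ctrl.finish_job(): hands the job in; it is judged then, once.
The state is a dict: "time_s": time; "joints": joint angles; "dq": joint speeds; "tau": joint torques, N m; "eef_pos": TCP position; "ee_rot": TCP orientation; "force": force on the tool from outside, world axes, zero at the start; "wrist_torque": the same for the moment, N m; "grip_width": opening from 0.0 (shut) to 1.0 (fully open); "grip_force": force on a finger pad.
Only numpy, scipy, OpenCV 4.12 (cv2) and the standard library are available. Lean on these libraries where they do the work, as an engineer would, in place of code of your own. Each camera call takes 0.05 s, during which the arm holds its last target. There are 200 camera calls.

## Working session

There is one attempt and no reset: what is moved stays moved. The work goes in short steps, Python scripts to look and compute and a shell command to move; the robot and the scene stay as the last step left them, time stands still between calls to the robot, and variables do not carry over. Pictures are saved under pics/ and viewed, at most 10 in all, crops included, and the job is handed in when it is done.

```bash
mkdir -p pics
python3 - <<'E'
from rig import ctrl
import cv2,pickle
d={}
for n in("top","side"):
    c=ctrl.capture(n);d[n]=c;cv2.imwrite(f"pics/{n}0.png",cv2.resize(c["image"][:,:,::-1],(800,600),interpolation=cv2.INTER_CUBIC))
pickle.dump(d,open("c0.pkl","wb"))
s=ctrl.sense();print(s["time_s"],s["eef_pos"],s["ee_rot"],s["grip_width"])
E
```

```text
0.1 [ 176.43154022 -494.22546938  230.77916029] [-5.93623065e-04  9.85350064e-01  1.70542950e-01  2.59968836e-05] 0.9991198977542133
```

View pics/top0.png

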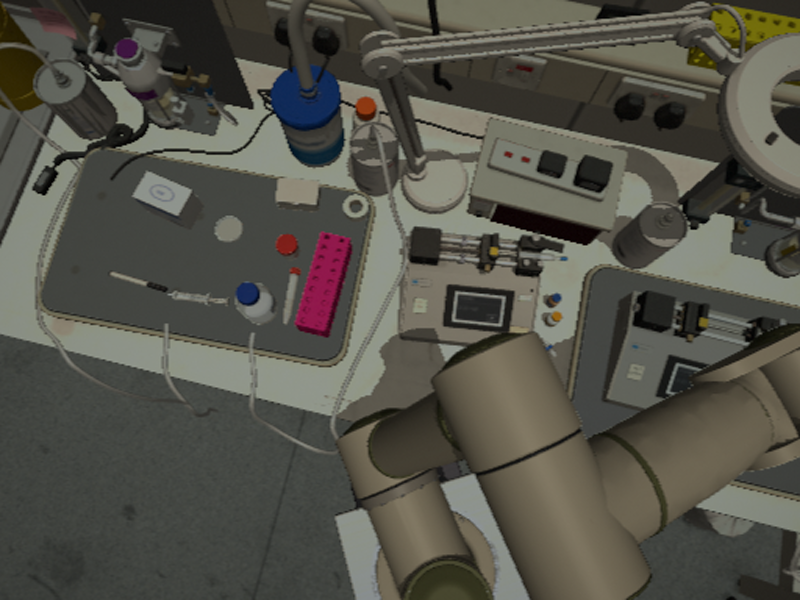

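View pics/side0.png

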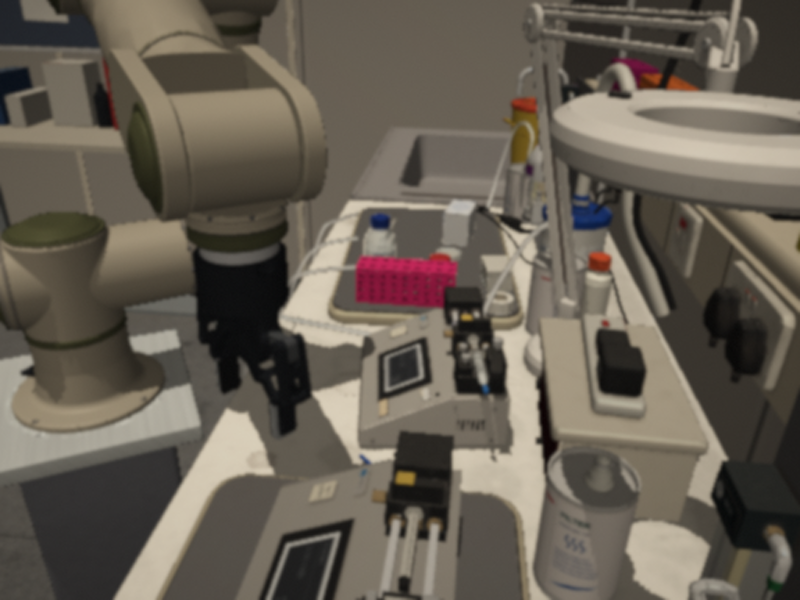

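The top view shows the pump at about (400-565, 225-345), with the syringe pointing right and the vials at (555,300), (553,318). The side view shows it at (360-510, 290-445). I'll zoom in on both.

Run:
```python
import cv2,pickle,numpy as np
d=pickle.load(open("c0.pkl","rb"))
def crop(n,u0,v0,w,h,s):
    i=d[n]["image"][v0:v0+h,u0:u0+w,::-1]
    i=cv2.resize(i,(w*s,h*s),interpolation=cv2.INTER_CUBIC)
    i=cv2.convertScaleAbs(i,alpha=1.5)
    for k in range(0,w,10): cv2.putText(i,str(u0+k),(k*s,8),0,.3,(0,255,0)); cv2.line(i,(k*s,10),(k*s,16),(0,255,0))
    for k in range(0,h,10): cv2.putText(i,str(v0+k),(0,k*s+4),0,.3,(0,255,0)); cv2.line(i,(20,k*s),(26,k*s),(0,255,0))
    return i
a=crop("top",250,135,120,95,6);cv2.imwrite("pics/topz.png",a)
a=crop("side",220,175,130,120,5);cv2.imwrite("pics/sidez.png",a)
for n in d:
    c=d[n];R=cv2.Rodrigues(c["rvec"])[0];print(n,(-R.T@c["tvec"]).round(),R[2].round(2),c["intrinsics"][0,0])
```

```text
top [ 244.   15. 1229.] [ 0.23 -0.07 -0.97] 382.3714548507988
side [  95. -989.  603.] [ 0.37  0.82 -0.44] 410.00812112576295
```

View pics/topz.png

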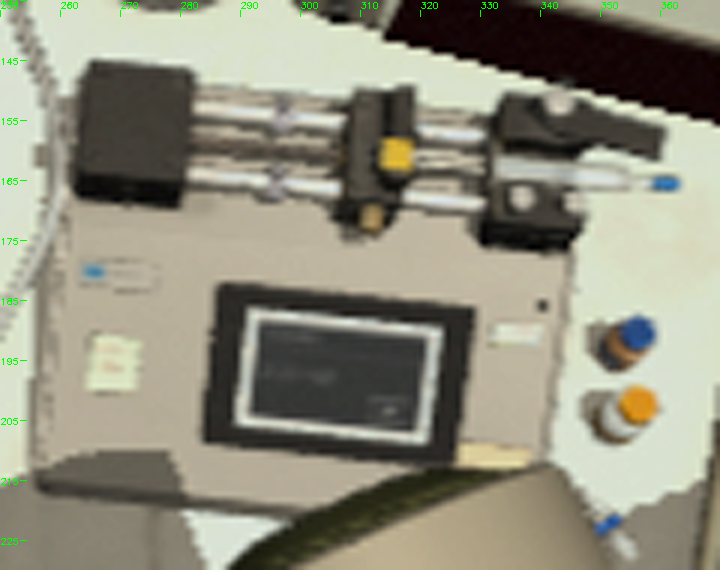

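View pics/sidez.png

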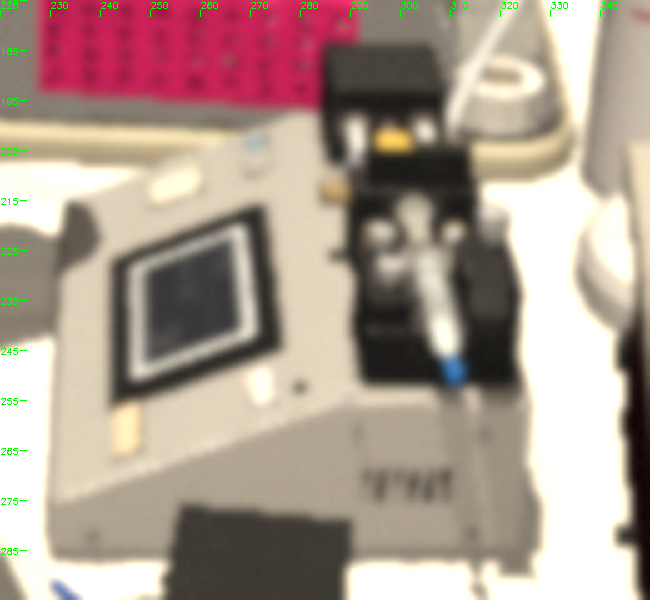

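```bash
cat > h.py <<'E'
import cv2,numpy as np
def ray(c,u,v,z):
    R=cv2.Rodrigues(np.array(c["rvec"],float))[0];t=np.array(c["tvec"],float).ravel()
    o=-R.T@t;k=R.T@np.linalg.inv(c["intrinsics"])@[u,v,1.];return o+k*(z-o[2])/k[2]
def proj(c,P): return cv2.projectPoints(np.array(P,float).reshape(-1,3),np.array(c["rvec"],float),np.array(c["tvec"],float),np.array(c["intrinsics"],float),None)[0][:,0]
def p2w(p,P):
    P=np.array(P,float).reshape(-1,3);c,s=np.cos(p[2]),np.sin(p[2])
    return np.c_[p[0]+c*P[:,0]-s*P[:,1],p[1]+s*P[:,0]+c*P[:,1],P[:,2]]
def w2p(p,W):
    W=np.array(W,float).reshape(-1,3)-[p[0],p[1],0];c,s=np.cos(p[2]),np.sin(p[2])
    return np.c_[c*W[:,0]+s*W[:,1],-s*W[:,0]+c*W[:,1],W[:,2]]
E
python3 - <<'E'
import pickle;from h import *;from scipy.optimize import least_squares
d=pickle.load(open("c0.pkl","rb"))
T=[((85,-86,168),343.3,152),((64,-165,130),363.3,165.7),((33,-75,150),337,167.5),((33,-100,150),345.7,168.3)]
S=[((64,-165,130),311,251.5),((33,-75,150),296.6,222),((33,-100,150),298.4,228.6),((106,-112,0),328,286),((-108,-112,0),230,286),((85,-86,168),319,217)]
def f(p): return np.concatenate([(proj(d[n],p2w(p,[a[0] for a in L]))-[a[1:] for a in L]).ravel() for n,L in(("top",T),("side",S))])
r=least_squares(f,[450,-100,-.2],loss="soft_l1");p=r.x;print(p.round(3));print(f(p).reshape(-1,2).round(1).tolist())
np.save("p.npy",p)
print("tip",w2p(p,ray(d["top"],360,158.8,147)),"lip back-right",w2p(p,ray(d["top"],318.8,149.7,160)))
print("motor",w2p(p,ray(d["top"],264.7,145.3,138)),w2p(p,ray(d["top"],282.2,147,138)))
print("world hinge,barrel",p2w(p,[(85,-86,147),(64,0,160)]))
E
```

```text
[ 495.431 -241.393  112.673]
[[0.0, -2.3], [2.6, -1.6], [-0.3, 0.3], [-0.5, 0.7], [2.9, 1.5], [-1.2, -0.9], [-2.0, -1.5], [-3.1, 1.5], [0.1, -0.4], [1.7, -0.0]]
tip [[  71.77892411 -141.90729519  147.        ]] lip back-right [[ 78.18591079 -15.76075416 160.        ]]
motor [[ 77.85424748 144.86574859 138.        ]] [[ 79.83484198  91.74398503 138.        ]]
world hinge,barrel [[ 537.44677828 -354.77640478  147.        ]
 [ 553.74640602 -267.76306019  160.        ]]
```

Run:
```python
import pickle;from h import *;from scipy.optimize import least_squares
d=pickle.load(open("c0.pkl","rb"))
k=lambda x,y:(250+(x+.5)/6-.5,135+(y+.5)/6-.5)
# yaw from rods, plunger/syringe axis
def dirn(a,b,z):
    A,B=ray(d["top"],*k(*a),z),ray(d["top"],*k(*b),z);v=A-B;return np.degrees(np.arctan2(-v[0],v[1])).round(2)
print(dirn((195,178),(484,203),114),dirn((195,106),(484,136),114),dirn((420,160),(668,183),130),dirn((90,62),(192,72),138))
T=[((85,-86,168),*k(560,102)),((64,-165,130),*k(680,184)),((33,-75,150),*k(522,195)),((33,-100,150),*k(574,200)),((46,39,123),*k(277,182)),((82,39,123),*k(284,108)),((46,80,119),*k(195+22,176+2)),((82,80,119),*k(195+22,106+2))]
w=np.array([[1,1]]*4+[[.3,1]]*2+[[0,1]]*2).ravel()
def f(p): return w*(proj(d["top"],p2w(p,[a[0] for a in T]))-[a[1:] for a in T]).ravel()
r=least_squares(f,[495,-241,-.42],loss="soft_l1");p=r.x;print(p.round(3));print(f(p).reshape(-1,2).round(1).tolist())
np.save("p.npy",p)
print("tip",w2p(p,ray(d["top"],*k(661,143),147)),"lip back-right",w2p(p,ray(d["top"],*k(413,88),160)))
print("motor",w2p(p,ray(d["top"],*k(88,62),138)),w2p(p,ray(d["top"],*k(193,72),138)))
print("side cap end",proj(d["side"],p2w(p,[(64,-165,130),(106,-112,0),(-108,-112,0),(33,-75,150)])))
print("world hinge,lip",p2w(p,[(85,-86,147),(64,0,160)]))
```

```text
-21.51 -22.58 -21.9 -22.25
[ 4.87754e+02 -2.39367e+02 -3.74000e-01]
[[-0.8, -0.8], [2.3, -1.4], [-0.1, 2.0], [-0.3, 1.9], [0.4, -0.5], [0.2, 0.7], [-0.0, -0.5], [-0.0, -0.0]]
tip [[  73.48936085 -143.69288664  147.        ]] lip back-right [[ 86.47800047 -17.60706888 160.        ]]
motor [[ 94.11899666 143.08802385 138.        ]] [[ 93.49923828  89.92701812 138.        ]]
side cap end [[313.97789697 252.36905028]
 [323.62597078 286.27055318]
 [229.01626275 287.49307043]
 [293.55166827 220.95171128]]
world hinge,lip [[ 535.4846249  -350.46473779  147.        ]
 [ 547.33524505 -262.73468135  160.        ]]
```

```bash
python3 -m inch '0 0 0 0 0 .69;0 0 0 0 0 .69;0 0 0 0 0 .69;0 0 0 0 0 .69;0 0 0 0 0 .69;0 0 0 0 0 .69;0 0 0 0 0 .69;0 0 0 0 0 .69;0 0 0 0 0 .69;0 0 0 0 0 .69' 0 20
cat > st.py <<'E'
from h import *;from rig import ctrl;from scipy.spatial.transform import Rotation as Ro
p=np.load("p.npy");s=ctrl.sense();q=np.array(s["ee_rot"])
R=Ro.from_quat(np.r_[q[1:],q[0]]).as_matrix()
f=np.array(s["force"]);print("t",round(s["time_s"],2),"pumpTCP",w2p(p,s["eef_pos"])[0].round(1),"toolx yaw-pump deg",round(np.degrees(np.arctan2(R[1,0],R[0,0])-p[2]),2),"tilt",R[2].round(3),"F pump",(w2p([0,0,p[2]],f)[0]).round(1),"grip",s["grip_width"])
E
python3 - <<'E'
import pickle;from h import *
d=pickle.load(open("c0.pkl","rb"));p=np.load("p.npy");p[2]=-.38;p[:2]
np.save("p.npy",p)
P=[]
for n in d:
    c=d[n];P.append(c["intrinsics"]@np.c_[cv2.Rodrigues(c["rvec"])[0],np.ravel(c["tvec"])])
def tri(a,b):
    X=cv2.triangulatePoints(P[0],P[1],np.array(a,float)*.64,np.array(b,float)*.64);return (X[:3]/X[3]).ravel().round()
print("lamp ring left edge/elbow",tri((722,100),(553,120)),tri((385,55),(537,20)))
E
python3 st.py
```

```text
time_s: 0.93
eef_pos: [176.4, -494.3, 231.0]
ee_rot: [-0.0, 0.982, -0.19, -0.0]
force: [0.3, 0.3, 0.1]
grip_width: 0.001
grip_force: 0.0
lamp ring left edge/elbow [ 506. -509.  515.] [ 713. -113.  556.]
t 0.93 pumpTCP [-194.5 -352.2  231. ] toolx yaw-pump deg -0.19 tilt [-0.    -0.001 -1.   ] F pump [0.2 0.4 0.1] grip 0.0011788477946206672
```

```bash
python3 -m inch '15 -10 2 0 0 0;30 -20 4 0 0 0;30 -20 4 0 0 0;30 -20 4 0 0 0;30 -20 4 0 0 0;30 -20 4 0 0 0;30 -20 4 0 0 0;30 -20 4 0 0 0;30 -20 4 0 0 0;30 -20 4 0 0 0' >/dev/null
python3 st.py
python3 - <<'E'
from rig import ctrl
import cv2,pickle
d={}
for n in("wrist","top"):
    d[n]=ctrl.capture(n)
pickle.dump(d,open("c1.pkl","wb"))
i=cv2.resize(d["wrist"]["image"][:,:,::-1],(768,576));cv2.imwrite("pics/w1.png",cv2.convertScaleAbs(i,alpha=1.3))
E
```

```text
t 1.77 pumpTCP [  91.7 -160.9  192.7] toolx yaw-pump deg 0.02 tilt [-0.001 -0.    -1.   ] F pump [ 0.3 -1.2 -0.3] grip -0.003430516382628896
```

View pics/w1.png

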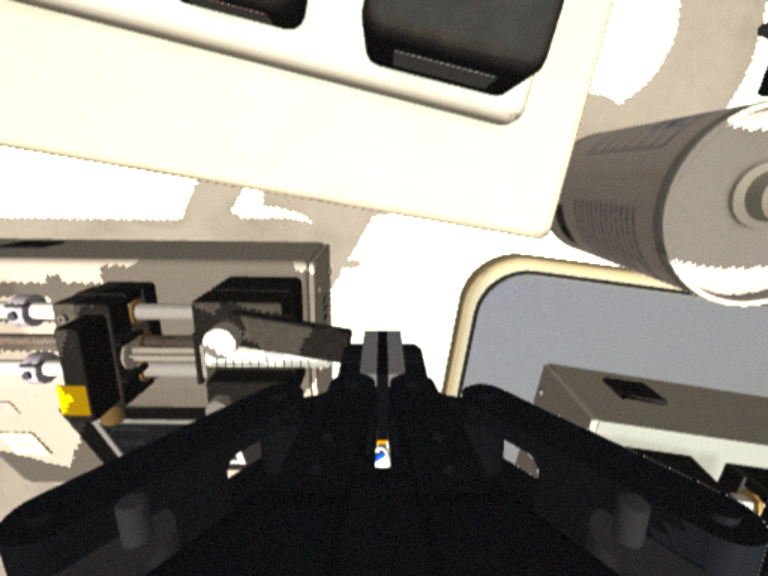

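The wrist view shows the knob top at (219,341), the bar end corners at (351,328) and (346,360), the case's back-right corner at (329,244), the rods at rows 312 and 369, and the finger ends at (362-402, 332).

Run:
```python
import pickle;from h import *
d=pickle.load(open("c1.pkl","rb"));c=d["wrist"];p=np.load("p.npy");print(p)
g=lambda u,v,z:w2p(p,ray(c,(u+.5)/1.5-.5,(v+.5)/1.5-.5,z))[0].round(1)
for n,a in dict(knob_85_m86=(219,341,168),tipU=(351,328,150),tipL=(346,360,150),caseBR_106_m112=(329,244,92),rodR1=(140,312,114),rodR2=(190,313,114),rodF=(170,369,114),rodF2=(145,369,114),collR=(42,310,114),lipfrontright=(101,416,160),lip_fr2=(93,416,160),lipback=(155,284,160),lipback2=(126,290,138),lipa=(117,307,160),fL=(362,333,193),fR=(402,333,193),fb=(382,372,193)).items(): print(n,g(*a))
R=cv2.Rodrigues(c["rvec"])[0];print(w2p(p,-R.T@np.ravel(c["tvec"])).round(),c["intrinsics"][0,0],proj(c,p2w(p,[(91.7,-160.9,192.7)]))*1.5)
i=cv2.resize(c["image"][170:300,0:245,::-1],None,fx=3.2,fy=3.2,interpolation=cv2.INTER_CUBIC);cv2.imwrite("pics/w1z.png",cv2.convertScaleAbs(i,alpha=2.2))
```

```text
[ 4.87753901e+02 -2.39366682e+02 -3.80000000e-01]
knob_85_m86 [ 86.8 -89.1 168. ]
tipU [  85.9 -146.2  150. ]
tipL [  68.9 -143.4  150. ]
caseBR_106_m112 [ 117.3 -129.2   92. ]
rodR1 [ 81.7 -22.2 114. ]
rodR2 [ 81.  -50.9 114. ]
rodF [ 45.7 -34.5 114. ]
rodF2 [ 45.7 -19.6 114. ]
collR [ 82.9  33.9 114. ]
lipfrontright [ 43.8 -23.7 160. ]
lip_fr2 [ 43.8 -19.8 160. ]
lipback [110.8 -59.9 160. ]
lipback2 [101.7 -32.1 138. ]
lipa [100.  -41.1 160. ]
fL [ 100.7 -153.8  193. ]
fR [ 100.7 -168.8  193. ]
fb [  84.6 -161.3  193. ]
[[ 158. -162.  335.]] 271.0013833219544 [[380.63763822 354.49653753]]
```

View pics/w1z.png

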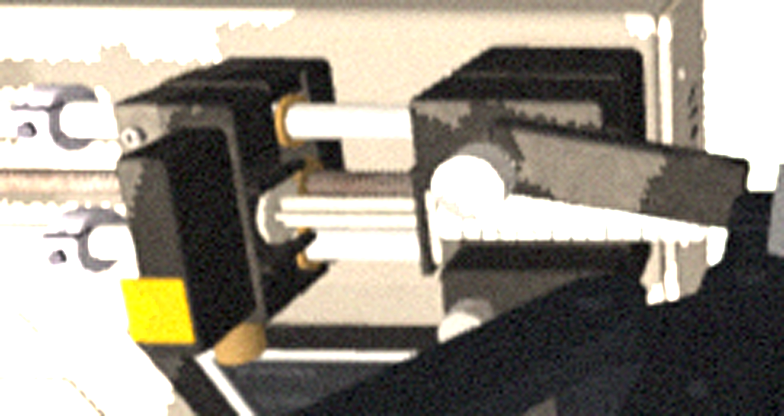

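```bash
python3 - <<'E'
import pickle;from h import *
d=pickle.load(open("c1.pkl","rb"));c=d["wrist"];p=np.load("p.npy")
p[:2]=p2w(p,(.5,-3,0))[0,:2];np.save("p.npy",p);print(p)
for a in((178,150),(185,245),(192,342)): print("lip edge",w2p(p,ray(c,a[0]/3.2,170+a[1]/3.2,160))[0].round(1))
E
python3 -m inch '6 0 0 0 0 0;6 0 0 0 0 0;6 0 0 0 0 0;0 -10 0 0 0 0;0 -10 0 0 0 0;0 -10 0 0 0 0;0 0 0 0 0 0;0 0 10 0 0 0;0 0 10 0 0 0;0 0 10 0 0 0' >/dev/null; python3 st.py
```

```text
[ 4.87105471e+02 -2.42338136e+02 -3.80000000e-01]
lip edge [ 90.5 -21.3 160. ]
lip edge [ 68.  -18.5 160. ]
lip edge [ 43.6 -15.5 160. ]
t 2.7 pumpTCP [ 107.6 -129.5  161.8] toolx yaw-pump deg -0.01 tilt [-0.001 -0.    -1.   ] F pump [-0.   0.2  0.2] grip -0.002622774088459801
```

```bash
python3 -m inch '0 0 8 0 0 0;0 0 8 0 0 0;0 0 0 0 0 0;-4 0 0 0 0 0;-4 0 0 0 0 0;-4 0 0 0 0 0;-4 0 0 0 0 0;-4 0 0 0 0 0;0 0 0 0 0 0;0 0 0 0 0 0' >/dev/null; python3 st.py
```

```text
t 3.53 pumpTCP [  87.8 -129.4  147.7] toolx yaw-pump deg 0.01 tilt [ 0.  0. -1.] F pump [ 0.4 -0.2  1. ] grip 0.00385307183348084
```

```bash
python3 -m inch '-4 0 0 0 0 0;-4 0 0 0 0 0;-4 0 0 0 0 0;-4 0 0 0 0 0;-4 0 0 0 0 0;-4 0 0 0 0 0;-4 0 0 0 0 0;0 0 0 0 0 0;0 0 0 0 0 0;0 0 0 0 0 0' >/dev/null; python3 st.py
python3 - <<'E'
from rig import ctrl
import cv2
c=ctrl.capture("wrist");i=cv2.resize(c["image"][150:300,60:330,::-1],None,fx=2.9,fy=2.9);cv2.imwrite("pics/w2.png",cv2.convertScaleAbs(i,alpha=2))
E
```

```text
t 4.37 pumpTCP [  59.8 -129.3  147.1] toolx yaw-pump deg 0.01 tilt [-0.001 -0.    -1.   ] F pump [-0.4 -0.6 -0.3] grip 0.003560510188454303
```

View pics/w2.png

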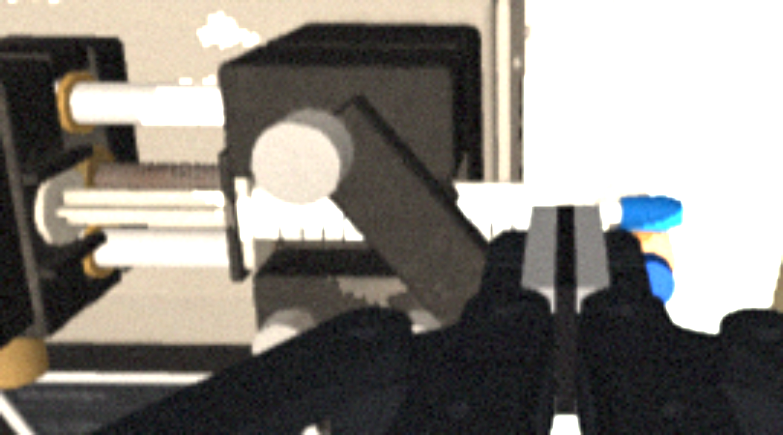

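The bar has swung to about 45°, and the fingertip sits against its right side (finger end at (565,205), knob at (300,160)). Next I push towards +y.

```bash
python3 -m inch '0 0 1.5 0 0 0;0 -3 0 0 0 0;0 -3 0 0 0 0;0 -3 0 0 0 0;0 -3 0 0 0 0;0 -3 0 0 0 0;0 -3 0 0 0 0;0 0 0 0 0 0;0 0 0 0 0 0;0 0 0 0 0 0' >/dev/null; python3 st.py
```

```text
t 5.25 pumpTCP [  60.  -111.   145.8] toolx yaw-pump deg 0.02 tilt [ 0. -0. -1.] F pump [-0.9 -0.7  0.4] grip -0.001185444541975668
```

```bash
python3 -m inch '0 -1 0 0 0 0;0 -1 0 0 0 0;0 -1 0 0 0 0;0 -1 0 0 0 0;0 -1 0 0 0 0;0 0 0 0 0 0;0 0 0 0 0 0;0 0 0 0 0 0;0 0 0 0 0 0;0 0 0 0 0 0' >/dev/null; python3 st.py
```

```text
t 6.08 pumpTCP [  60.  -106.2  145.8] toolx yaw-pump deg 0.01 tilt [ 0. -0. -1.] F pump [-0.4  0.8 -0.1] grip -2.9829189500941155e-05
```

```bash
python3 -m inch '0 -.6 0 0 0 0;0 -.6 0 0 0 0;0 -.6 0 0 0 0;0 -.6 0 0 0 0;0 -.6 0 0 0 0;0 0 0 0 0 0;0 0 0 0 0 0;0 0 0 0 0 0;0 0 0 0 0 0;0 0 0 0 0 0' >/dev/null; python3 st.py
python3 - <<'E'
from rig import ctrl
import cv2
c=ctrl.capture("wrist");i=cv2.resize(c["image"][150:300,60:330,::-1],None,fx=2.9,fy=2.9);cv2.imwrite("pics/w3.png",cv2.convertScaleAbs(i,alpha=2))
E
```

```text
t 6.92 pumpTCP [  60.  -103.2  145.8] toolx yaw-pump deg 0.01 tilt [ 0. -0. -1.] F pump [-0.6 -0.6 -0.4] grip -0.00021948186733073484
```

View pics/w3.png

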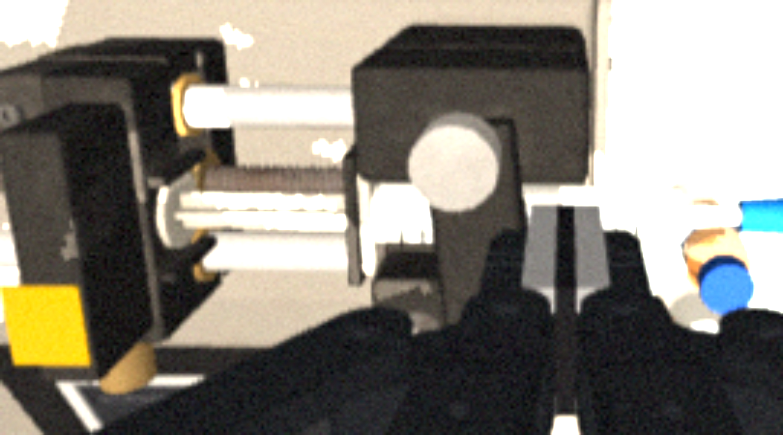

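The bar is nearly square across the barrel (bar from (455,160) down to about (470,310)). I keep going until contact force shows the stop.

```bash
python3 -m inch '0 -.4 0 0 0 0;0 -.4 0 0 0 0;0 -.4 0 0 0 0;0 -.4 0 0 0 0;0 -.4 0 0 0 0;0 0 0 0 0 0;0 0 0 0 0 0;0 0 0 0 0 0;0 0 0 0 0 0;0 0 0 0 0 0' >/dev/null; python3 st.py
```

```text
t 7.8 pumpTCP [  60.  -101.2  145.8] toolx yaw-pump deg 0.01 tilt [ 0. -0. -1.] F pump [ 0.1 -0.2 -0.3] grip 0.0027599665336985255
```

```bash
python3 -m inch '0 -.3 0 0 0 0;0 -.3 0 0 0 0;0 -.3 0 0 0 0;0 -.3 0 0 0 0;0 0 0 0 0 0;0 0 0 0 0 0;0 0 0 0 0 0;0 0 0 0 0 0;0 0 0 0 0 0;0 0 0 0 0 0' >/dev/null; python3 st.py
```

```text
t 8.63 pumpTCP [  59.9 -100.2  145.8] toolx yaw-pump deg 0.01 tilt [-0.  0. -1.] F pump [-1.8 -2.5 -0.3] grip -0.0015930129034331675
```

```bash
python3 -m inch '0 -.2 0 0 0 0;0 -.2 0 0 0 0;0 -.2 0 0 0 0;0 0 0 0 0 0;0 0 0 0 0 0;0 0 0 0 0 0;0 0 0 0 0 0;0 0 0 0 0 0;0 0 0 0 0 0;0 0 0 0 0 0' >/dev/null; python3 st.py
```

```text
t 9.47 pumpTCP [  59.9 -100.1  145.8] toolx yaw-pump deg -0.0 tilt [-0.     0.001 -1.   ] F pump [-2.5 -4.3 -0.3] grip 0.003966569606433806
```

At the stop: the reaction rose to about 4 N and the TCP stopped moving. I back off, lift and cross to the lip.

```bash
python3 -m inch '0 5 0 0 0 0;0 5 0 0 0 0;0 0 -20 0 0 0;0 0 -22 0 0 0;0 0 0 0 0 0;4 -20 0 0 0 0;0 -25 0 0 0 0;0 -20 0 0 0 0;0 -8 0 0 0 0;0 0 0 0 0 0' >/dev/null; python3 st.py
python3 - <<'E'
from rig import ctrl
import cv2,pickle
c=ctrl.capture("wrist");pickle.dump(c,open("c4.pkl","wb"));i=cv2.resize(c["image"][150:330,60:330,::-1],None,fx=2.9,fy=2.9);cv2.imwrite("pics/w4.png",cv2.convertScaleAbs(i,alpha=2))
E
```

```text
t 10.3 pumpTCP [ 64.1 -35.  187.7] toolx yaw-pump deg 0.14 tilt [ 0.    -0.001 -1.   ] F pump [0.6 0.1 0.6] grip -0.0012244957434450327
```

View pics/w4.png

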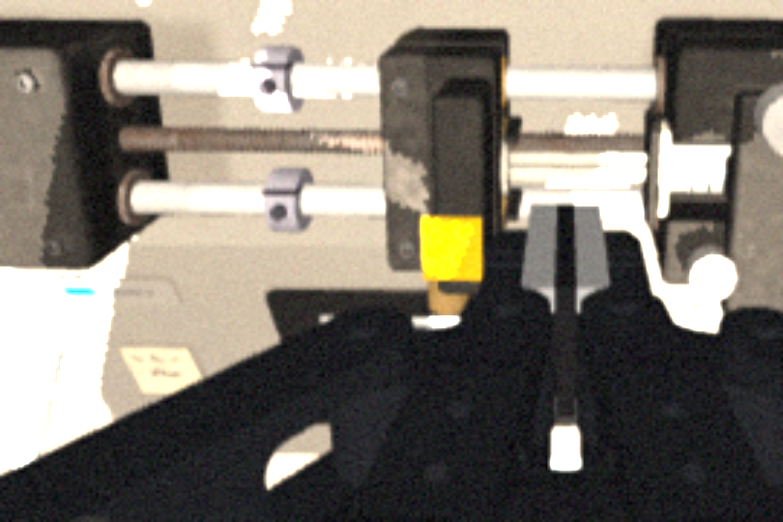

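The lip's right edge is at column ~484 with the yellow mark at its front. The finger end spans columns 527-608, clear to the right of the lip, and the collars are at columns 275-290.

```bash
python3 - <<'E'
import pickle;from h import *
c=pickle.load(open("c4.pkl","rb"));p=np.load("p.npy")
for u,v,z in((484,90,160),(483,215,160),(527,207,188),(608,207,188),(306,200,114),(508,100,138)): print(w2p(p,ray(c,60+u/2.9,150+v/2.9,z))[0].round(1))
E
python3 -m inch '0 0 8 0 0 0;0 0 10 0 0 0;0 0 10 0 0 0;0 0 10 0 0 0;0 0 0 0 0 0;0 0 0 0 0 0;0 -1 0 0 0 0;0 -1 0 0 0 0;0 0 0 0 0 0;0 0 0 0 0 0' >/dev/null; python3 st.py
```

```text
[ 90.  -17.6 160. ]
[ 60.1 -16.6 160. ]
[ 73.4 -28.3 188. ]
[ 73.4 -44.  188. ]
[ 45.7  40.4 114. ]
[ 82.1 -21.3 138. ]
t 11.18 pumpTCP [ 64.1 -34.4 150.2] toolx yaw-pump deg 0.03 tilt [ 0.001  0.    -1.   ] F pump [-0.1 -0.4  0.4] grip 0.000914918636196021
```

```bash
python3 -m inch '0 -2 0 0 0 0;0 -2 0 0 0 0;0 -2 0 0 0 0;0 -2 0 0 0 0;0 -2 0 0 0 0;0 -2 0 0 0 0;0 -2 0 0 0 0;0 -2 0 0 0 0;0 -2 0 0 0 0;0 -2 0 0 0 0' >/dev/null; python3 st.py
```

```text
t 12.02 pumpTCP [ 64.1 -14.4 149.8] toolx yaw-pump deg 0.01 tilt [ 0.  0. -1.] F pump [ 1.2 -3.3 -0.5] grip 0.003337826395279056
```

```bash
python3 -m inch '0 -1.5 0 0 0 0;0 -1.5 0 0 0 0;0 -1.5 0 0 0 0;0 -1.5 0 0 0 0;0 -1.5 0 0 0 0;0 -1.5 0 0 0 0;0 -1 0 0 0 0;0 -1 0 0 0 0;0 0 0 0 0 0;0 0 0 0 0 0' >/dev/null; python3 st.py
```

```text
t 12.85 pumpTCP [ 63.9  -3.3 149.9] toolx yaw-pump deg 0.02 tilt [-0. -0. -1.] F pump [ 0.  -2.5  0.3] grip 0.0025641116456225953
```

Drag is about 3 N and steady. I approach the stop slowly.

```bash
python3 -m inch '0 -.5 0 0 0 0;0 -.5 0 0 0 0;0 -.5 0 0 0 0;0 -.5 0 0 0 0;0 -.5 0 0 0 0;0 -.5 0 0 0 0;0 -.4 0 0 0 0;0 0 0 0 0 0;0 0 0 0 0 0;0 0 0 0 0 0' >/dev/null; python3 st.py
```

```text
t 13.68 pumpTCP [ 64.   -1.  149.9] toolx yaw-pump deg -0.0 tilt [ 0.     0.002 -1.   ] F pump [ 2.4 -6.6  1.8] grip -0.004055487108641276
```

```bash
python3 -m inch '0 -.4 0 0 0 0;0 -.4 0 0 0 0;0 -.4 0 0 0 0;0 0 0 0 0 0;0 0 0 0 0 0;0 0 0 0 0 0;0 0 0 0 0 0;0 0 0 0 0 0;0 0 0 0 0 0;0 0 0 0 0 0' >/dev/null; python3 st.py
```

```text
t 14.52 pumpTCP [ 64.   -0.7 149.9] toolx yaw-pump deg -0.02 tilt [ 0.     0.003 -1.   ] F pump [  1.  -10.8   0.2] grip 0.0009291692924166411
```

The stop is reached (force up to about 11 N with no motion). I retreat and check.

```bash
python3 -m inch '0 3 0 0 0 0;0 4 0 0 0 0;0 4 0 0 0 0;0 0 -10 0 0 0;0 0 -20 0 0 0;0 0 -20 0 0 0;0 15 -10 0 0 0;0 20 0 0 0 0;0 10 0 0 0 0;0 0 0 0 0 0' >/dev/null; python3 st.py
python3 - <<'E'
from rig import ctrl
import cv2,pickle
c=ctrl.capture("wrist");pickle.dump(c,open("c5.pkl","wb"));i=cv2.resize(c["image"][130:310,60:330,::-1],None,fx=2.9,fy=2.9);cv2.imwrite("pics/w5.png",cv2.convertScaleAbs(i,alpha=2))
E
```

```text
t 15.35 pumpTCP [ 63.7 -57.1 209.4] toolx yaw-pump deg -0.13 tilt [-0.001 -0.    -1.   ] F pump [ 0.3  0.5 -0.3] grip 0.0016430922696426696
```

View pics/w5.png

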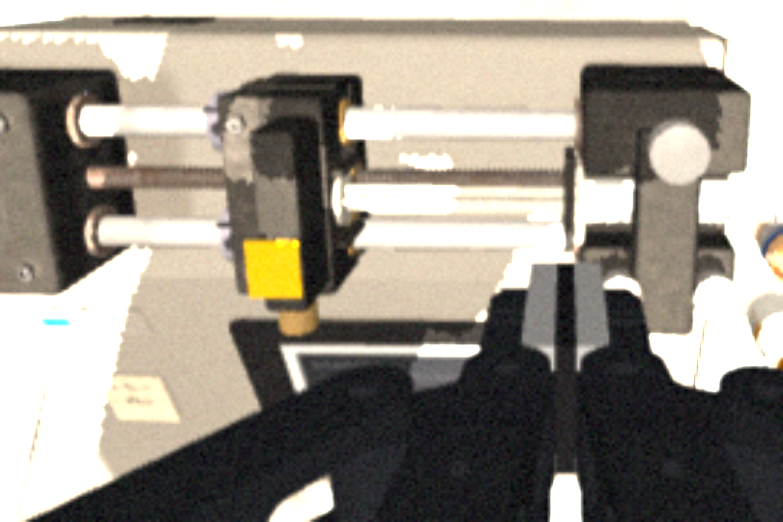

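The bar is square across the barrel (columns 640-690, knob at (680,152)). The pusher is against the collars at columns 215-230, and the fingers are clear.

```bash
python3 -c "
from rig import ctrl
print(ctrl.finish_job())"
```

```text
the job is handed in; nothing more can be done
None
```

I closed the clamp bar square across the barrel, then drew the pusher back against the stop collars, and handed the job in at about 15 s with the gripper clear; the judge's verdict was not shown.

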